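# Crank up the cake lift

## Robot

A 7-joint arm with a two-finger parallel gripper is mounted at the origin on the work surface. World frame = base frame: x ahead of the robot, y to its left, z up, the work surface at z = 0. Lengths are in mm, angles in rad, forces in N, time in s.
With the tool pointing down it reaches from about 425 to 925 mm from the base axis. Payload 6.8 kg.
Tool frame: the origin (TCP) lies on the centre line of the jaws, within the pads' length; the fingertips stand 17 mm ahead of it and the grasp point (between the pads) lies 2 mm behind it; z points along the fingers, y is the line along which they close (so a half turn about z gives the same grasp; the last joint's range is limited). The gripper opens to 88 mm and grips with 3 to 60 N. Pads are 20 mm wide; open, the fingers measure 115 mm over their backs; the gripper's body (75 mm by 178 mm) begins 61 mm behind the grasp point.
Start: joints at [1.113, 0.477, 0.022, 1.555, -0.011, 1.109, -0.083], TCP at [231.339, -634.137, 239.664] pointing down, gripper open.
Joint ranges: [-2.96, 2.96], [-0.34, 2.1], [-1.41, 1.46], [0.24, 2.44], [-1.37, 4.51], [0.17, 1.92], [-2.96, 2.96]. Speed limits (rad/s): [2.39, 2.39, 3.14, 3.14, 3.14, 3.14, 3.14].

## Interface

Orientations are given as [roll, pitch, yaw] about the fixed x, y, z axes, in that order (R = Rz(yaw) Ry(pitch) Rx(roll)).
In Python, from cell import * gives the robot as it stands.
- The arm moves only by the tool carry_out, never from a script. Its argument "series" is text: rows parted by semicolons, each of 7 numbers parted by spaces: the shift along the world's x, y, z scaled (see below), then the turn, a rotation vector about the world's x, y, z scaled (see below), then the opening, from 0 (shut) to 1 (fully open). In form: x y z ax ay az grip; .... A call has 1 to 10 rows; each row is the pose to reach, as a shift and turn from the pose commanded when the call began; what a row does not reach only later rows make up. The controller multiplies each number of a shift by 25 cm and each number of a turn by 0.5 rad. A row lasts 1/8 s, in which the tool goes at most 62.5 mm and 10.7 degrees, less where a joint would pass 70% of its speed; a pose out of reach is approached as far as the arm can. A call with a number of a shift or a turn outside -1 to 1 is refused whole. A call with a gripper value outside its range is refused whole. The fingers move at their own pace and stop on an object; "force" is the grip in N (left out, the last holds). Time passes only in rows, so rows that repeat a pose let the fingers close. It gives the time, the measured TCP pose, the force, the opening and the grip force at its end, in the units of the state.
- sense(): the state, without advancing time (a new reading comes with each control period).
- grab_frame(name): name is "side" or "top"; returns a dict with "color" (400x640x3 uint8, red, green, blue), "intrinsics" (3x3 intrinsics, pixels), "rvec" (rotation vector, rad) and "tvec" (3), from world to camera coordinates, as OpenCV has them. Camera axes: x right, y down, z forward; pixel columns grow to the right and rows downward; lengths in mm; the calibration is good to about 2 mm. A picture is of the moment at which its call begins. There is no depth.
- finish_job(): hands the job in; it is judged then, once.
The state is a dict: "clock": time; "q": joint angles; "qd": joint speeds; "joint_torque": joint torques, N m; "position": TCP position; "tcp_rot": TCP orientation; "force": force on the tool from outside, world axes, zero at the start; "torque": the same for the moment, N m; "finger_gap": finger opening in mm; "grasp_force": force on a finger pad.
Only numpy, scipy, OpenCV 4.12 (cv2) and the standard library are available. Lean on these libraries where they do the work, as an engineer would, in place of code of your own. Each camera call takes 0.05 s, during which the arm holds its last target. There are 200 camera calls.

## Task

Take the loose crank out of its green stand, feel for the hidden hex inside the black sleeve of the cake lift and seat the crank fully home in it without forcing it. Then wind the crank clockwise until the cake deck is level with the fixed white board beside it, and let go, leaving the crank seated. Do not push or lift the deck itself, and leave the bottle, flask and cup where they stand.

Things in the scene. Friction and masses are not known exactly. Their poses are not given: they have to be found in the camera images.
- crank_hub (a point): Centre of the loose crank's grip hub: an upright steel block 24 x 24 mm, 40 mm tall, on the turning axis. z up along the axis, x along the arm to the red handle. The hub's foot (20 mm below) stands on a flat arm, 18 mm wide, 12 mm thick, with a disc of 40 mm diameter round the axis under the hub (its top 25 mm below this point).
- crank: The whole crank, about 0.4 kg; origin at the foot of its hex, axes as crank_hub. An upright red handle (22 mm diameter, 40 mm tall, level with the hub) stands on the arm 75 mm from the axis. Under the arm hangs a hex shaft, 24 mm across flats, ending 89 mm below crank_hub in a round pilot nose 7 mm long, 23.6 mm wide, tapering to 18 mm at the foot. It starts upright in its stand.
- crank_foot (a point): Centre of the foot of the crank's hex shaft, 96 mm below crank_hub, same axes.
- stand: Fixed green block 80 x 80 x 74 mm, origin under its centre, with an upright round hole of 32 mm diameter in which the crank's hex stands. The crank must be raised 64 mm to clear it.
- lift: Fixed cake lift: blue gear box 100 x 100 x 54 mm, origin on the table under its upright sleeve. Along its +y side is the moving cake deck (inner edge 130 mm from the sleeve's axis, the cake's top up to 170 mm above the table), beyond the deck's +x edge the fixed white board. Rear posts reach 182 mm.
- mouth (a point): Centre of the rim of the black and orange sleeve on the gear box, 96 mm above the table, z up. The sleeve narrows like a steep funnel from 42 mm inside width at the rim to 29.4 mm just above the hex socket, 42 mm further down. A soft black dust seal without resistance hides the inside. Pressing the crank on the lift with over 90 N in all breaks the gear.
- seat (a point): Floor of the hidden hex socket (25.2 mm across flats, 20 mm deep), on the bore's axis 62 mm below mouth: crank_foot rests here when home. The nose enters at any angle, the hex does not. Its clocking is never known: a crank at a wrong angle (more than about 5 degrees off) stands on its edge 13 mm short of home, until turned under a light push of 3 to 8 N.
- deck_top (a point): Point on the moving deck's upper face, at its corner next to the sleeve, z up. Turning the hex clockwise seen from above raises the deck 10 mm per radian. It starts 12 to 22 mm too low, can go 12 mm too high, and stays where it is left. Turning takes about 0.12 N m; the hex has some 5 degrees of free play each way.
- deck: The moving cake deck: white plate 196 x 196 mm with yellow edges and a brown ring cake; to be moved only by the crank.
- board_top (a point): Point on the upper face of the fixed white serving board (120 x 200 mm, yellow edges, a plate on it) beside the deck, z up: the level deck_top must reach.
- bottle_mid (a point): Centre of a bystander amber bottle, 60 mm wide, 200 mm tall, z up.
- flask_mid (a point): Centre of a bystander steel flask with black lid, 72 mm wide, 135 mm tall, z up.
- cup_mid (a point): Centre of a bystander green cup, 68 mm wide, 90 mm tall, z up.
Not all that is in view belongs to the job. Leave any pink or yellow look-alike of the crank alone.

How it is judged (in metres and radians):
On the way, in this order (a step that is already met when the one before it is completed fails the run):
1. the crank is seated fully home in the hidden hex (z of crank_foot in the frame of seat below 0.005 m and horizontal distance between crank_foot and seat below 0.004 m), for 0.2 s.
2. the deck is wound up level with the board, crank still seated (z of deck_top in the frame of board_top between -0.004 and 0.004 m and z of crank_foot in the frame of seat below 0.006 m), for 0.2 s.
At the end, for the whole second after the job is handed in: The deck's top is within 4 mm of the board's top, the crank stands fully home in the hex (its foot within 6 mm of the socket floor and 4 mm of its axis), at rest and let go (all of step 2 and horizontal distance between crank_foot and seat below 0.004 m and linear speed of crank below 0.02 m/s); the robot touches nothing.
It fails at once if the crank is forced: pressed against the lift with more than 90 N in all (contact force between crank and lift above 90 N).
It fails at once if the deck is pushed or lifted by the robot instead of being wound (contact force between any of the fingers, the arm and deck above 3 N).
It fails at once if the bottle, flask or cup is shifted by more than 30 mm or knocked over (distance of any of bottle_mid, flask_mid, cup_mid from where it was at the start of the episode above 0.03 m or angle between any of bottle_mid, flask_mid, cup_mid's own z axis and vertical above 0.4 rad).
It also fails if it takes over 72 s, if anything falls off the work surface, if the arm or the gripper's body presses on something with over 40 N, if the wrist force passes 120 N, or if a joint passes its speed limit or range.

## Working session

There is one attempt and no reset: what is moved stays moved. The work goes in short steps, Python scripts to look and compute and a tool call to move; the robot and the scene stay as the last step left them, time stands still between calls to the robot, and variables do not carry over. Pictures are saved under pics/ and viewed, at most 10 in all, crops included, and the job is handed in when it is done.

Besides the shell and the picture viewer there is one more tool, called after "Call:" by a JSON object that holds its "method" and its "body". carry_out: Moves the arm, as the interface text tells. Its arguments: {"type":"object","properties":{"series":{"type":"string"},"force":{"type":"number"}},"required":["series"]}

```bash
ls; mkdir -p pics; python3 - <<'E'
from cell import *
import cv2,numpy as np
s=sense();print({k:s[k] for k in('clock','position','tcp_rot','force','finger_gap')})
for n in('side','top'):
    f=grab_frame(n);cv2.imwrite(f'pics/{n}0.png',f['color'][:,:,::-1]);print(n,f['intrinsics'],f['rvec'],f['tvec'])
    R=cv2.Rodrigues(np.array(f['rvec'],float))[0];print(-R.T@np.array(f['tvec'],float).ravel(),R)
E
```

```text
pics
{'clock': 0.0, 'position': array([ 231.13686358, -633.62507137,  238.74517513]), 'tcp_rot': array([-3.13987996e+00,  1.30915094e-04,  3.49800510e-01]), 'force': array([-0.00864188, -0.02998304,  0.05859402]), 'finger_gap': 87.75035355577059}
side [[457.84982179   0.         321.71416696]
 [  0.         457.84982179 205.32914047]
 [  0.           0.           1.        ]] [ 1.03081763 -2.53697617  0.92192797] [ 379.2704253   391.79941008 1085.40822971]
[   1.66643105  550.83199292 1082.61036248] [[-0.71785089 -0.69617899  0.00499116]
 [-0.53696174  0.54908563 -0.64045067]
 [ 0.44312772 -0.46242815 -0.76798309]]
top [[369.72830652   0.         323.74698617]
 [  0.         369.72830652 194.914527  ]
 [  0.           0.           1.        ]] [ 2.15791869 -2.19462779  0.06718041] [-40.08629476 551.10821304 973.46530351]
[ 475.34273811  -62.37001987 1011.49450448] [[-0.01632461 -0.99976385 -0.01434433]
 [-0.99701456  0.0173592  -0.07523707]
 [ 0.07546831  0.01307329 -0.9970625 ]]
```

View pics/side0.png

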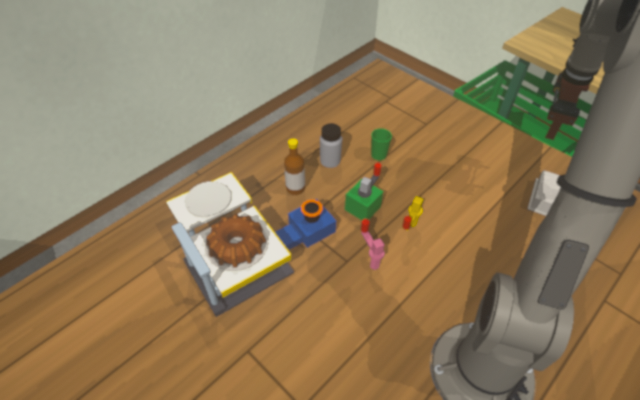

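View pics/top0.png

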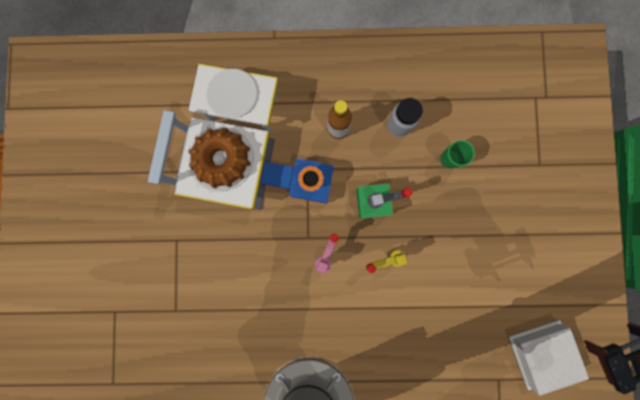

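The side view shows the board, deck, blue box with its orange sleeve (312,208), and green stand with the grey hub (365,185). In the top view the sleeve is at (311,179). There are three crank candidates:
- Steel crank in the green stand, hub (377,200) and red handle (407,192). This one fits the description.
- Pink one at (323,266), a look-alike.
- Yellow one at (399,258), a look-alike.

I'll confirm this in one enlarged crop.

```bash
cat > h.py <<'E'
from cell import *
import cv2,numpy as np
def cam(f): 
    R=cv2.Rodrigues(np.array(f['rvec'],float))[0];t=np.array(f['tvec'],float).ravel();return np.array(f['intrinsics'],float),R,t
def atz(f,u,v,z):
    K,R,t=cam(f);c=-R.T@t;d=R.T@np.linalg.inv(K)@np.array([u,v,1.]);return c+d*(z-c[2])/d[2]
def proj(f,p):
    K,R,t=cam(f);q=K@(R@np.array(p,float)+t);return q[:2]/q[2]
def tri(fa,a,fb,b):
    P=[];
    for f in(fa,fb):
        K,R,t=cam(f);P.append(K@np.c_[R,t])
    X=cv2.triangulatePoints(P[0],P[1],np.array(a,float),np.array(b,float));return (X[:3]/X[3]).ravel()
def crop(f,x0,y0,x1,y1,s):
    return cv2.resize(f['color'][y0:y1,x0:x1,::-1],None,fx=s,fy=s,interpolation=cv2.INTER_CUBIC)
E
python3 - <<'E'
from h import *
t=grab_frame('top');s=grab_frame('side')
a=crop(t,280,150,430,225,5.3333);b=crop(s,285,150,415,250,4)
b=crop(s,280,160,410,225,6.1538)
im=np.zeros((800,800,3),np.uint8)
a=crop(t,285,155,425,210,5.7142)[:, :800];b=crop(s,285,165,405,210,6.6666)[:, :800]
im=np.vstack([cv2.resize(a,(800,300)),cv2.resize(b,(800,300))]);cv2.imwrite('pics/c1.png',im);print(a.shape,b.shape)
# colour segmentation
def cen(f,m,box):
    x0,y0,x1,y1=box;q=np.zeros(m.shape,bool);q[y0:y1,x0:x1]=m[y0:y1,x0:x1];v,u=np.nonzero(q);return u.mean(),v.mean(),len(u),u.min(),u.max(),v.min(),v.max()
for f,n,bs,br in((t,'t',(290,155,335,205),(395,182,418,202)),(s,'s',(295,195,330,222),(368,158,390,180))):
    c=f['color'].astype(int);r,g,b=c[...,0],c[...,1],c[...,2]
    print(n,'orange',cen(f,(r>170)&(g<150)&(b<90)&(r-g>70),bs),'red',cen(f,(r>130)&(g<70)&(b<70),br))
E
```

```text
(314, 800, 3) (300, 800, 3)
t orange (np.float64(310.8181818181818), np.float64(178.21212121212122), 132, np.int64(300), np.int64(321), np.int64(168), np.int64(189)) red (np.float64(407.32835820895525), np.float64(191.98507462686567), 67, np.int64(403), np.int64(412), np.int64(188), np.int64(196))
s orange (np.float64(311.19620253164555), np.float64(207.4620253164557), 158, np.int64(301), np.int64(322), np.int64(199), np.int64(216)) red (np.float64(376.8875), np.float64(168.8875), 80, np.int64(374), np.int64(380), np.int64(163), np.int64(175))
```

View pics/c1.png

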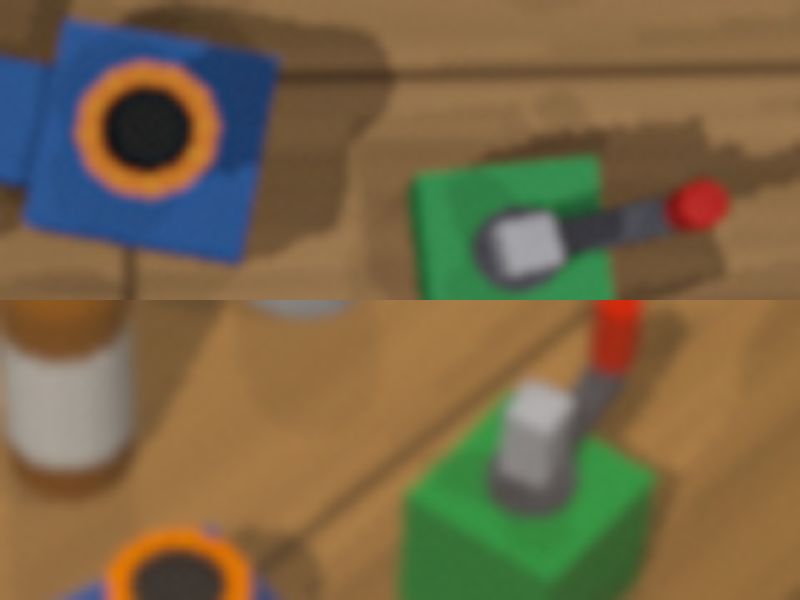

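The crop confirms it. The steel hub stands in the green stand, with its top at about (377.4,199.9) in the top view and (366,180) in the side view. Its arm runs to the red handle, and the sleeve's black mouth is at (311,178.4).

```bash
python3 - <<'E'
from h import *
t=grab_frame('top');s=grab_frame('side')
print('hub top', atz(t,377.4,199.9,126), atz(s,366.1,180,126), tri(t,(377.4,199.9),s,(366.1,180)))
print('sleeve', atz(t,310.8,178.3,96), atz(s,311.3,207.4,96), tri(t,(310.8,178.3),s,(311.3,207.4)))
print('handle top', atz(t,407.8,191.5,126), atz(s,377.4,164.6,126))
for n,p in dict(bottle=(341,105,200),flask=(408,112,135),cup=(460,153,90)).items(): print(n,atz(t,*p))
im=np.vstack([cv2.resize(crop(t,140,55,340,215,3),(600,300)),cv2.resize(crop(s,150,165,350,305,3),(600,300))])
a=crop(t,170,55,340,215,2.35);b=crop(s,155,165,325,315,2.35)
im=np.zeros((380,800,3),np.uint8);im[:a.shape[0],:a.shape[1]]=a[:380,:400];im[:b.shape[0],400:400+b.shape[1]]=b[:380,:400];cv2.imwrite('pics/c2.png',im);print(a.shape,b.shape)
E
```

```text
hub top [ 528.15895777 -179.03584793  126.        ] [ 528.5921084  -181.31840877  126.        ] [ 527.49896877 -179.085774    128.57285285]
sleeve [586.73354301 -18.76742288  96.        ] [586.50635795 -17.47768876  96.        ] [587.20781563 -18.47891213  94.47528169]
handle top [ 547.06324042 -252.26450574  126.        ] [ 545.12488417 -251.65320117  126.        ]
bottle [738.12976497 -93.68967434 200.        ]
flask [ 738.55770309 -257.23358475  135.        ]
cup [ 644.54248057 -393.69508793   90.        ]
(376, 400, 3) (352, 400, 3)
```

View pics/c2.png

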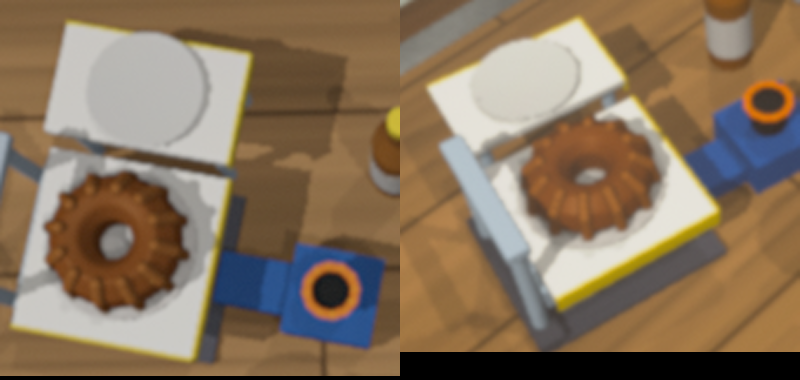

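Call:
{"method": "carry_out", "body": {"series": "0.3 0.45 0 0 0 0.35 1;0.594 0.908 0 0 0 0.7 1;0.594 0.908 0 0 0 1 1;0.594 0.908 0 0 0 1 1;0.594 0.908 0 0 0 1 1;0.594 0.908 0 0 0 1 1;0.594 0.908 0 0 0 1 1", "force": 30}}

```text
clock: 1.18
position: [378.8, -408.6, 239.7]
tcp_rot: [3.141, 0.001, 0.848]
force: [1.1, -0.0, -0.0]
finger_gap: 87.8
grasp_force: 0.0
```

Call:
{"method": "carry_out", "body": {"series": "0.3 0.45 0 0 0 0.35 1;0.594 0.908 0 0 0 0.7 1;0.594 0.908 0 0 0 1 1;0.594 0.908 0 0 0 1 1;0.594 0.908 0 0 0 1 1;0.594 0.908 0 0 0 1 1;0.594 0.908 0 0 0 1 1"}}

```text
clock: 2.05
position: [527.3, -182.9, 239.4]
tcp_rot: [-3.141, 0.001, 1.346]
force: [-0.7, -0.9, -0.0]
finger_gap: 87.5
grasp_force: 0.0
```

Call:
{"method": "carry_out", "body": {"series": "0 0 0 0 0 0.3 1;0 0 0 0 0 0.6 1;0 0 -0.1 0 0 0.93 1;0 0 -0.2 0 0 0.93 1;0 0 -0.2 0 0 0.93 1"}}

```text
clock: 2.68
position: [526.1, -182.3, 188.0]
tcp_rot: [-3.138, -0.001, 1.811]
force: [-0.5, 0.3, 0.1]
finger_gap: 87.7
grasp_force: 0.0
```

```bash
python3 - <<'E'
from h import *
s=sense();print({k:np.round(s[k],3) for k in('clock','position','tcp_rot','q','force')})
t=grab_frame('top');d=grab_frame('side')
a=crop(t,320,150,440,250,3.333);b=crop(d,305,130,425,230,3.333)
im=np.hstack([a,b]);cv2.imwrite('pics/c3.png',im)
E
```

```text
{'clock': np.float64(2.675), 'position': array([ 526.069, -182.31 ,  188.012]), 'tcp_rot': array([-3.138e+00, -1.000e-03,  1.811e+00]), 'q': array([ 0.59 ,  0.381, -0.46 ,  1.865,  0.206,  0.946,  0.277]), 'force': array([-0.542,  0.253,  0.086])}
```

View pics/c3.png

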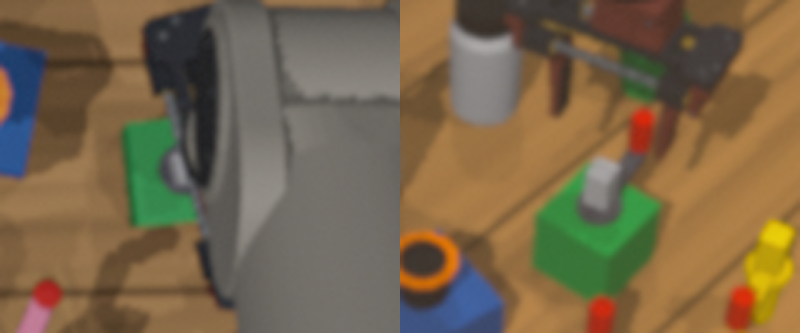

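The side crop shows the open fingers at (560,80) and (665,130), straddling the hub line above the hub at (600,170). The spot is right, so I'll go down.

Call:
{"method": "carry_out", "body": {"series": "0 0 -0.12 0 0 0 1;0 0 -0.22 0 0 0 1;0 0 -0.29 0 0 0 1;0 0 -0.325 0 0 0 1;0 0 -0.325 0 0 0 1;0 0 -0.325 0 0 0 1"}}

```text
clock: 3.52
position: [529.0, -180.3, 109.2]
tcp_rot: [3.14, 0.001, 1.815]
force: [0.1, 0.1, 0.0]
finger_gap: 87.6
grasp_force: 0.0
```

Call:
{"method": "carry_out", "body": {"series": "0 0 0 0 0 0 0;0 0 0 0 0 0 0;0 0 0 0 0 0 0;0 0 0 0 0 0 0;0 0 0 0 0 0 0;0 0 0 0 0 0 0;0 0 0 0 0 0 0", "force": 40}}

```text
clock: 4.4
position: [528.5, -180.0, 108.4]
tcp_rot: [3.141, -0.0, 1.815]
force: [0.9, -0.1, 0.3]
finger_gap: 24.1
grasp_force: 39.9
```

Call:
{"method": "carry_out", "body": {"series": "0 0 0.1 0 0 0 0;0 0 0.25 0 0 0 0;0 0 0.4 0 0 0 0;0 0 0.46 0 0 0 0;0 0 0.46 0 0 0 0;0 0 0.46 0 0 0 0"}}

```text
clock: 5.15
position: [527.2, -180.0, 221.6]
tcp_rot: [-3.139, -0.002, 1.815]
force: [0.8, 0.7, -4.2]
finger_gap: 24.0
grasp_force: 39.9
```

Call:
{"method": "carry_out", "body": {"series": "0 0 0 0 0 0.2 0;0.06 0.15 0 0 0 0.5 0;0.12 0.35 0 0 0 0.8 0;0.18 0.5 0 0 0 1 0;0.233 0.647 0 0 0 1 0;0.233 0.647 0 0 0 1 0;0.233 0.647 0 0 0 1 0"}}

```text
clock: 6.02
position: [585.7, -19.1, 221.9]
tcp_rot: [-3.139, -0.002, 2.315]
force: [0.9, -0.5, -4.2]
finger_gap: 23.8
grasp_force: 39.9
```

```bash
python3 - <<'E'
from h import *
s=sense();print({k:np.round(s[k],3) for k in('clock','position','tcp_rot','q','force','torque','finger_gap')})
t=grab_frame('top');d=grab_frame('side')
a=crop(t,250,110,370,230,3.333);b=crop(d,240,110,360,230,3.333)
im=np.hstack([a,b]);cv2.imwrite('pics/c4.png',im)
E
```

```text
{'clock': np.float64(6.025), 'position': array([585.738, -19.074, 221.856]), 'tcp_rot': array([-3.139e+00, -2.000e-03,  2.315e+00]), 'q': array([ 0.399,  0.417, -0.613,  1.758,  0.271,  1.054,  0.435]), 'force': array([ 0.896, -0.474, -4.206]), 'torque': array([-0.016, -0.115, -0.023]), 'finger_gap': np.float64(23.815)}
```

View pics/c4.png

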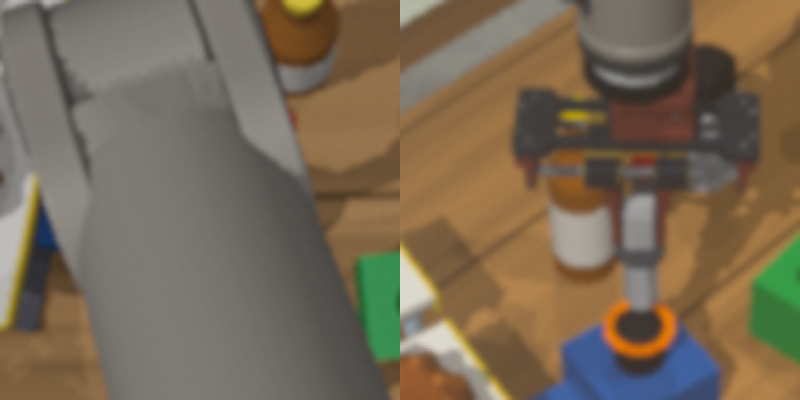

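The side crop shows the crank hanging upright, its nose at (640,300) right above the sleeve mouth at (640,325). Next I'll turn it counter-clockwise to leave room for winding, then go down gently.

Call:
{"method": "carry_out", "body": {"series": "0 0 0 0 0 0.3 0;0 0 0 0 0 0.6 0;0 0 0 0 0 0.9 0;0 0 0 0 0 1 0;0 0 0 0 0 1 0"}}

```text
clock: 6.75
position: [586.2, -19.9, 223.1]
tcp_rot: [-3.141, -0.0, 2.812]
force: [-0.4, -0.8, -3.9]
finger_gap: 24.0
grasp_force: 39.9
```

Call:
{"method": "carry_out", "body": {"series": "0 0 0 0 0 0.3 0;0 0 0 0 0 0.6 0;0 0 -0.06 0 0 0.9 0;0 0 -0.12 0 0 1 0;0 0 -0.16 0 0 1 0;0 0 -0.18 0 0 1 0;0 0 -0.18 0 0 1 0"}}

```text
clock: 7.62
position: [586.5, -18.4, 178.2]
tcp_rot: [3.142, -0.0, -2.969]
force: [0.4, -0.0, -2.8]
finger_gap: 24.0
grasp_force: 39.9
```

```bash
python3 - <<'E'
from h import *
s=sense();print({k:np.round(s[k],3) for k in('clock','position','tcp_rot','q','force','torque','finger_gap')})
E
```

```text
{'clock': np.float64(7.625), 'position': array([586.516, -18.359, 178.182]), 'tcp_rot': array([ 3.142, -0.   , -2.969]), 'q': array([ 0.525,  0.52 , -0.799,  1.79 ,  0.433,  1.016,  1.3  ]), 'force': array([ 0.415, -0.024, -2.85 ]), 'torque': array([ 0.049, -0.175, -0.036]), 'finger_gap': np.float64(23.975)}
```

Call:
{"method": "carry_out", "body": {"series": "0 0 -0.02 0 0 0 0;0 0 -0.04 0 0 0 0;0 0 -0.06 0 0 0 0;0 0 -0.08 0 0 0 0;0 0 -0.08 0 0 0 0"}}

```text
clock: 8.25
position: [586.3, -18.4, 157.9]
tcp_rot: [3.141, -0.001, -2.968]
force: [0.0, 0.9, -4.6]
finger_gap: 23.8
grasp_force: 39.9
```

Call:
{"method": "carry_out", "body": {"series": "0 0 -0.01 0 0 0 0;0 0 -0.02 0 0 0 0;0 0 -0.02 0 0 0 0"}}

```text
clock: 8.62
position: [586.5, -18.4, 153.2]
tcp_rot: [3.142, -0.0, -2.968]
force: [-0.2, 0.0, -3.5]
finger_gap: 23.9
grasp_force: 39.9
```

Call:
{"method": "carry_out", "body": {"series": "0 0 -0.006 0 0 0 0;0 0 -0.012 0 0 0 0;0 0 -0.012 0 0 0 0"}}

```text
clock: 9.0
position: [586.5, -18.4, 150.3]
tcp_rot: [3.142, -0.0, -2.968]
force: [0.6, 0.6, -3.9]
finger_gap: 24.3
grasp_force: 39.9
```

Call:
{"method": "carry_out", "body": {"series": "0 0 -0.006 0 0 0 0;0 0 -0.012 0 0 0 0;0 0 -0.012 0 0 0 0"}}

```text
clock: 9.38
position: [586.5, -18.4, 147.2]
tcp_rot: [3.141, -0.0, -2.968]
force: [-0.2, 0.0, -4.4]
finger_gap: 23.6
grasp_force: 39.9
```

Call:
{"method": "carry_out", "body": {"series": "0 0 -0.006 0 0 0 0;0 0 -0.006 0 0 0 0"}}

```text
clock: 9.62
position: [586.5, -18.4, 145.8]
tcp_rot: [3.142, -0.0, -2.968]
force: [0.2, -0.6, -4.4]
finger_gap: 23.9
grasp_force: 39.9
```

Call:
{"method": "carry_out", "body": {"series": "0 0 -0.004 0 0 0 0;0 0 -0.004 0 0 0 0"}}

```text
clock: 9.88
position: [586.8, -18.3, 145.2]
tcp_rot: [-3.141, 0.0, -2.968]
force: [-0.3, 0.0, -0.2]
finger_gap: 24.1
grasp_force: 39.9
```

Call:
{"method": "carry_out", "body": {"series": "0 0 -0.004 0 0 0 0;0 0 -0.004 0 0 0 0"}}

```text
clock: 10.12
position: [586.9, -18.3, 144.6]
tcp_rot: [-3.141, 0.001, -2.968]
force: [-2.2, -0.7, 5.2]
finger_gap: 23.8
grasp_force: 39.9
```

Contact came at a TCP z of 145, so the hex stands on the socket edge about 13 mm short, as predicted. I'll turn it clockwise under a light push.

Call:
{"method": "carry_out", "body": {"series": "0 0 0.001 0 0 -0.1 0;0 0 0.001 0 0 -0.2 0;0 0 0.001 0 0 -0.3 0;0 0 0.001 0 0 -0.4 0;0 0 0.001 0 0 -0.5 0;0 0 0.001 0 0 -0.5 0"}}

```text
clock: 10.88
position: [586.3, -18.4, 143.7]
tcp_rot: [3.142, -0.0, 3.065]
force: [-0.3, 0.3, -3.9]
finger_gap: 23.6
grasp_force: 39.9
```

The contact force is gone and z has dropped to 143.7, so the hex has entered. I'll lower it.

Call:
{"method": "carry_out", "body": {"series": "0 0 -0.008 0 0 0 0;0 0 -0.016 0 0 0 0;0 0 -0.016 0 0 0 0"}}

```text
clock: 11.25
position: [586.3, -18.4, 139.8]
tcp_rot: [3.141, -0.001, 3.065]
force: [-0.9, 0.2, -4.1]
finger_gap: 23.6
grasp_force: 39.9
```

Call:
{"method": "carry_out", "body": {"series": "0 0 -0.008 0 0 0 0;0 0 -0.016 0 0 0 0;0 0 -0.016 0 0 0 0"}}

```text
clock: 11.62
position: [586.5, -18.3, 135.9]
tcp_rot: [3.141, -0.0, 3.065]
force: [-0.9, 0.7, -4.4]
finger_gap: 23.6
grasp_force: 39.9
```

Call:
{"method": "carry_out", "body": {"series": "0 0 -0.006 0 0 0 0;0 0 -0.008 0 0 0 0;0 0 -0.008 0 0 0 0"}}

```text
clock: 12.0
position: [586.6, -18.3, 134.1]
tcp_rot: [3.141, -0.0, 3.065]
force: [-0.1, 1.0, -4.9]
finger_gap: 23.9
grasp_force: 39.9
```

Call:
{"method": "carry_out", "body": {"series": "0 0 -0.004 0 0 0 0;0 0 -0.004 0 0 0 0"}}

```text
clock: 12.25
position: [586.5, -18.3, 133.1]
tcp_rot: [3.141, -0.0, 3.065]
force: [-0.6, 0.7, -4.2]
finger_gap: 23.9
grasp_force: 39.9
```

Call:
{"method": "carry_out", "body": {"series": "0 0 -0.004 0 0 0 0;0 0 -0.004 0 0 0 0"}}

```text
clock: 12.5
position: [586.6, -18.3, 132.4]
tcp_rot: [-3.142, 0.0, 3.065]
force: [-2.1, 1.1, 0.1]
finger_gap: 23.7
grasp_force: 39.9
```

```bash
python3 - <<'E'
from h import *
s=sense();print({k:np.round(s[k],3) for k in('clock','position','tcp_rot','q','force','torque','finger_gap')})
t=grab_frame('top');d=grab_frame('side')
a=crop(t,170,50,290,215,3.333);b=crop(d,155,165,320,315,3.0)
im=np.zeros((550,900,3),np.uint8);im[:a.shape[0],:a.shape[1]]=a;im[:b.shape[0],400:400+b.shape[1]]=b;im=im[:,:800+100];im=cv2.resize(im,(800,489));cv2.imwrite('pics/c5.png',im)
E
```

```text
{'clock': np.float64(12.5), 'position': array([586.628, -18.293, 132.444]), 'tcp_rot': array([-3.142,  0.   ,  3.065]), 'q': array([ 0.459,  0.556, -0.71 ,  1.829,  0.447,  0.922,  1.04 ]), 'force': array([-2.145,  1.062,  0.054]), 'torque': array([0.321, 0.439, 0.032]), 'finger_gap': np.float64(23.667)}
```

View pics/c5.png

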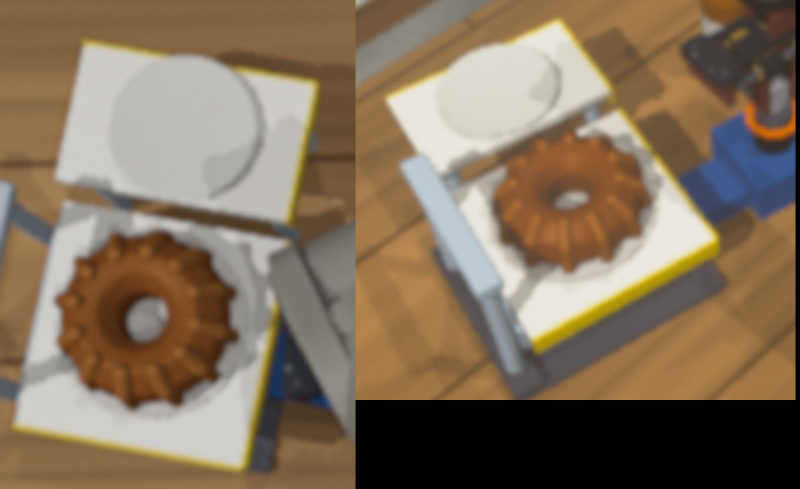

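The crank is home at a TCP z of 132.4, just as worked out. The picture shows the deck (near corner at (717,240) in the side half) lower than the board. I'll fit the plates' edges in both views to get the height difference.

```bash
cat > fit.py <<'E'
from h import *
from scipy.optimize import least_squares
from scipy.ndimage import map_coordinates, gaussian_filter
def rect(cx,cy,z,yaw,a,b):
    c,s=np.cos(yaw),np.sin(yaw)
    return [np.array([cx+c*x-s*y,cy+s*x+c*y,z]) for x,y in((a,b),(a,-b),(-a,-b),(-a,b))]
def shapes(p):
    yaw,dx,dy,dz,bx,by,bz,sd=p
    return rect(dx,dy,dz,yaw,98-sd,98-sd),rect(bx,by,bz,yaw,60-sd,100-sd)
def fit(fr,p0,rad=(7,4,3,3)):
    # fr: list of frames; deck, board share yaw and shrink
    p=np.array(p0,float)
    for r in rad:
        obs=[]
        for f in fr:
            B=gaussian_filter(f['color'][:,:,2].astype(float),0.6)
            for k,sh in enumerate(shapes(p)):
                C=np.mean([proj(f,q) for q in sh],0)
                for i in range(4):
                    for t in np.linspace(.06,.94,36):
                        A,E=sh[i],sh[(i+1)%4];u=proj(f,A+(E-A)*t);d=proj(f,E)-proj(f,A);n=np.array([-d[1],d[0]])/np.hypot(*d)
                        if n@(C-u)>0:n=-n
                        o=np.arange(-r,r+.01,.1);pts=u[:,None]+n[:,None]*o
                        g=-np.gradient(map_coordinates(B,[pts[1],pts[0]],order=3,mode='nearest'),.1)
                        j=g.argmax()
                        if g[j]>25 and 0<j<len(o)-1: obs.append((f,k,i,t,u+n*o[j],n))
        def res(q):
            S=shapes(q);out=[]
            for f,k,i,t,m,n in obs:
                A,E=S[k][i],S[k][(i+1)%4];out.append((proj(f,A+(E-A)*t)-m)@n)
            return np.r_[out,(q[7]-0)/5]
        s=least_squares(res,p,loss='soft_l1',f_scale=.3,x_scale=[.01,1,1,1,1,1,1,1]);p=s.x
    rr=np.abs(res(p));J=s.jac;cov=np.linalg.inv(J.T@J)*np.median(rr)**2*2
    print('n',len(obs),'medres',np.median(rr).round(2),'p',p.round(2),'dz',round(p[3]-p[6],2),'sig',round(float(np.sqrt(cov[3,3]+cov[6,6]-2*cov[3,6])),2));return p
E
python3 - <<'E'
from fit import *
t=grab_frame('top');s=grab_frame('side')
T=dict(t);S=dict(s);T['color']=cv2.imread('pics/top0.png')[:,:,::-1];S['color']=cv2.imread('pics/side0.png')[:,:,::-1]
ct=lambda x,y:(170+x/2.963,50+y/2.963);cs=lambda x,y:(155+(x-355.6)/2.667,165+y/2.667)
for n,a,b in(('deck near',(243,467),(717,238)),('deck -x+y',(15,428),(533,336)),('brd ++',(83,42),(388,100)),('brd +-',(316,82),(560,22)),('brd --',(290,222),(610,92))): print(n,tri(t,ct(*a),s,cs(*b)).round(1))
m=lambda l,z:np.mean([atz(t,*ct(*a),z)[:2] for a in l],0)
D=m([(243,467),(15,428),(66,202),(297,240)],105);Bd=m([(83,42),(316,82),(290,222),(57,180)],118)
p0=[-.17,*D,105,*Bd,118,0];print(np.round(p0,1))
p=fit([T,S],p0);print('now');fit([t,s],p)
np.save('p0.npy',p)
v=cv2.resize(S['color'][160:310,150:300,::-1],None,fx=4,fy=4,interpolation=cv2.INTER_CUBIC);w=cv2.resize(T['color'][55:215,165:285,::-1],None,fx=3.7,fy=3.7,interpolation=cv2.INTER_CUBIC)
for sh in shapes(p):
    for im,f,o,k in((v,S,(150,160),4),(w,T,(165,55),3.7)):
        cv2.polylines(im,[np.int32([((proj(f,q)-o+.5)*k) for q in sh])],True,(255,0,0),1)
h=max(v.shape[0],w.shape[0]);im=np.zeros((h,v.shape[1]+w.shape[1],3),np.uint8);im[:v.shape[0],:v.shape[1]]=v;im[:w.shape[0],v.shape[1]:]=w;im=cv2.resize(im,(800,int(h*800/im.shape[1])));cv2.imwrite('pics/c6.png',im)
E
```

```text
deck near [516.2 129.1  92.2]
deck -x+y [553.5 320.9  99.1]
brd ++ [876.6 259.  112.5]
brd +- [839.5  61.9 108.9]
brd -- [722.6  86.9 105.6]
[-2.000e-01  6.291e+02  2.002e+02  1.050e+02  7.976e+02  1.710e+02
  1.180e+02  0.000e+00]
n 496 medres 0.2 p [-2.0000e-01  6.3375e+02  2.0846e+02  9.3210e+01  7.9954e+02  1.7500e+02
  1.1239e+02 -1.0500e+00] dz -19.19 sig 0.32
now
n 483 medres 0.2 p [-2.0000e-01  6.3373e+02  2.0860e+02  9.3330e+01  7.9959e+02  1.7508e+02
  1.1216e+02 -1.0700e+00] dz -18.83 sig 0.33
```

View pics/c6.png

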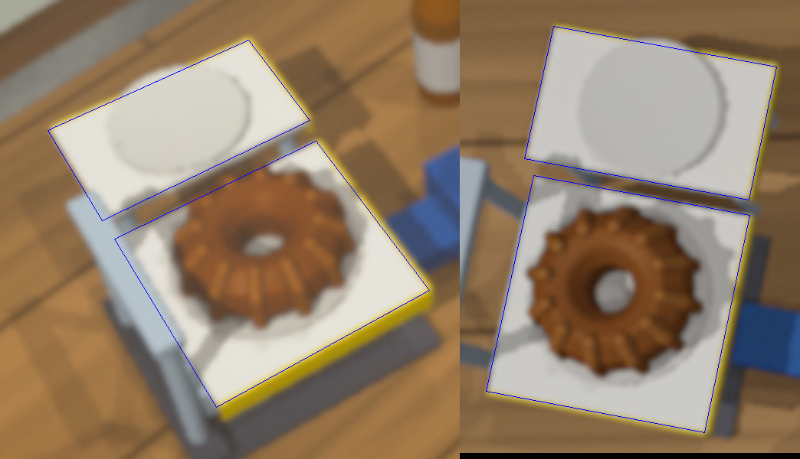

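The fitted outlines lie on the plates' edges in both views. The deck is about 19 mm low, which is within the stated 12 to 22 mm, so it needs about 1.9 rad plus play. I'll wind.

Call:
{"method": "carry_out", "body": {"series": "0 0 0 0 0 -0.2 0;0 0 0 0 0 -0.4 0;0 0 0 0 0 -0.6 0;0 0 0 0 0 -0.8 0;0 0 0 0 0 -1 0;0 0 0 0 0 -1 0"}}

```text
clock: 13.45
position: [586.3, -17.9, 132.4]
tcp_rot: [-3.141, -0.0, 2.566]
force: [-3.7, 2.1, 2.5]
finger_gap: 23.7
grasp_force: 39.9
```

Call:
{"method": "carry_out", "body": {"series": "0 0 0 0 0 -0.2 0;0 0 0 0 0 -0.4 0;0 0 0 0 0 -0.6 0;0 0 0 0 0 -0.8 0;0 0 0 0 0 -1 0;0 0 0 0 0 -1 0"}}

```text
clock: 14.2
position: [586.4, -17.9, 132.4]
tcp_rot: [-3.141, -0.0, 2.068]
force: [-3.9, 1.4, 4.7]
finger_gap: 23.8
grasp_force: 40.0
```

Call:
{"method": "carry_out", "body": {"series": "0 0 0 0 0 -0.2 0;0 0 0 0 0 -0.4 0;0 0 0 0 0 -0.6 0;0 0 0 0 0 -0.8 0;0 0 0 0 0 -1 0;0 0 0 0 0 -1 0"}}

```text
clock: 14.95
position: [586.4, -17.8, 132.4]
tcp_rot: [-3.141, -0.0, 1.569]
force: [-5.0, 2.3, 4.4]
finger_gap: 23.7
grasp_force: 40.0
```

```bash
python3 - <<'E'
from fit import *
s=sense();print({k:np.round(s[k],3) for k in('clock','position','tcp_rot','q','force','torque','finger_gap')})
p=np.load('p0.npy');p[3]+=15
fit([grab_frame('top'),grab_frame('side')],p)
E
```

```text
{'clock': np.float64(14.95), 'position': array([586.373, -17.837, 132.384]), 'tcp_rot': array([-3.141, -0.   ,  1.569]), 'q': array([ 0.206,  0.482, -0.366,  1.847,  0.222,  0.853, -0.27 ]), 'force': array([-4.972,  2.261,  4.35 ]), 'torque': array([ 0.747,  1.286, -0.033]), 'finger_gap': np.float64(23.704)}
n 493 medres 0.2 p [-2.0000e-01  6.3375e+02  2.0872e+02  1.0720e+02  7.9958e+02  1.7507e+02
  1.1228e+02 -1.0500e+00] dz -5.08 sig 0.33
```

Call:
{"method": "carry_out", "body": {"series": "0 0 0 0 0 -0.2 0;0 0 0 0 0 -0.4 0;0 0 0 0 0 -0.6 0;0 0 0 0 0 -0.8 0;0 0 0 0 0 -1 0;0 0 0 0 0 -1 0;0 0 0 0 0 -1 0"}}

```text
clock: 15.92
position: [586.5, -17.8, 132.4]
tcp_rot: [-3.141, -0.0, 1.07]
force: [-4.0, 2.6, 5.4]
finger_gap: 23.8
grasp_force: 40.0
```

```bash
python3 - <<'E'
from fit import *
s=sense();print({k:np.round(s[k],3) for k in('clock','position','tcp_rot','force','torque')})
p=np.load('p0.npy');p[3]+=19
t,d=grab_frame('top'),grab_frame('side')
fit([t,d],p)
cv2.imwrite('pics/c7.png',crop(d,150,130,350,280,4))
E
```

```text
{'clock': np.float64(15.925), 'position': array([586.467, -17.841, 132.399]), 'tcp_rot': array([-3.141, -0.   ,  1.07 ]), 'force': array([-4.017,  2.638,  5.367]), 'torque': array([0.896, 1.297, 0.015])}
n 490 medres 0.2 p [-2.0000e-01  6.3375e+02  2.0870e+02  1.1222e+02  7.9951e+02  1.7501e+02
  1.1266e+02 -9.8000e-01] dz -0.44 sig 0.33
```

View pics/c7.png

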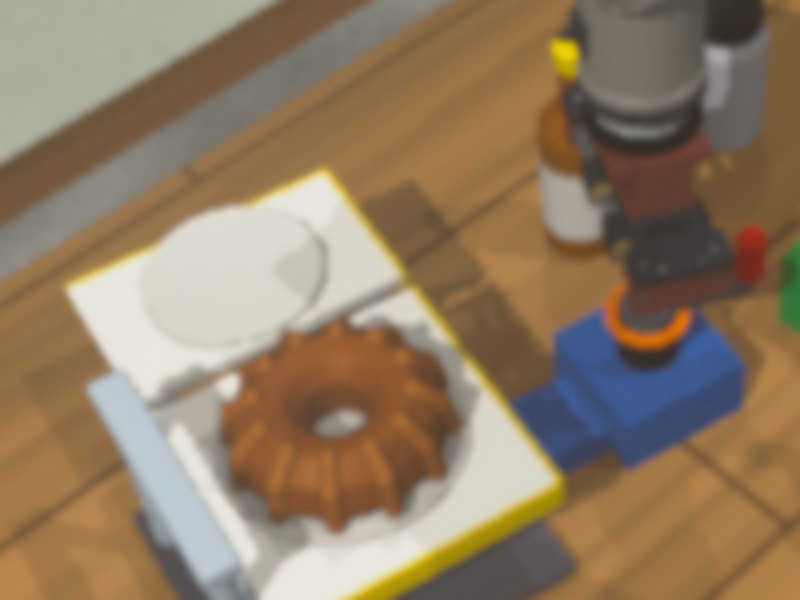

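The plates are flush: the yellow edges line up from (405,285), the fit gives -0.4 mm, and the crank is home under the gripper at (650,310). I'll let go and withdraw upward.

Call:
{"method": "carry_out", "body": {"series": "0 0 0.002 0 0 0 0;0 0 0.002 0 0 0 0.6;0 0 0.002 0 0 0 0.6;0 0 0.002 0 0 0 0.6;0 0 0.002 0 0 0 0.6;0 0 0.002 0 0 0 0.6"}}

```text
clock: 16.77
position: [586.7, -18.5, 132.7]
tcp_rot: [3.141, -0.0, 1.065]
force: [0.0, -0.3, -0.2]
finger_gap: 52.6
grasp_force: 0.0
```

Call:
{"method": "carry_out", "body": {"series": "0 0 0.02 0 0 0 0.6;0 0 0.06 0 0 0 0.6;0 0 0.15 0 0 0 0.6;0 0 0.3 0 0 0 0.6;0 0 0.45 0 0 0 0.6;0 0 0.5 0 0 0 0.6;0 0 0.5 0 0 0 0.6;0 0 0.5 0 0 0 0.6"}}

```text
clock: 17.77
position: [585.8, -18.5, 256.2]
tcp_rot: [-3.14, 0.001, 1.065]
force: [-0.1, 0.5, -0.6]
finger_gap: 52.6
grasp_force: 0.0
```

```bash
python3 - <<'E'
from fit import *
s=sense();print({k:np.round(s[k],3) for k in('clock','position','force','finger_gap')})
p=np.load('p0.npy');p[3]+=19
t,d=grab_frame('top'),grab_frame('side')
fit([t,d],p)
cv2.imwrite('pics/c8.png',crop(d,240,100,400,220,5))
print('hub top expected px',proj(d,(586.6,-18,150)))
E
```

```text
{'clock': np.float64(17.775), 'position': array([585.755, -18.493, 256.215]), 'force': array([-0.106,  0.485, -0.622]), 'finger_gap': np.float64(52.622)}
n 425 medres 0.2 p [-2.0000e-01  6.3375e+02  2.0896e+02  1.1237e+02  7.9964e+02  1.7474e+02
  1.1251e+02 -9.9000e-01] dz -0.14 sig 0.33
hub top expected px [311.16287048 194.55881167]
```

View pics/c8.png

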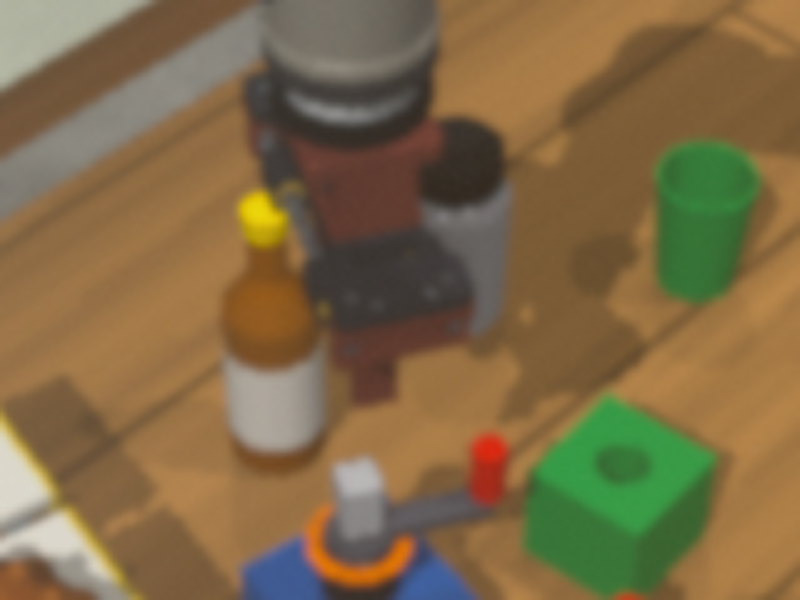

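The crank stands upright and fully seated: the hub top is at crop (356,470), which is pixel (311,194), right where I expected it. The gripper is clear, the bystanders haven't moved, and the deck is level at -0.1 mm.

```bash
python3 -c "
from cell import *
print(finish_job())"
```

```text
the job is handed in; nothing more can be done
None
```

The job is handed in: the crank is fully home in the hex and released, and the deck was wound level with the board (last camera fit about 0.1 mm low, ±0.3 mm); the gripper is clear, the bottle, flask and cup stand where they were, and no verdict came back.

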